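Eject a plaster casting through the guard window

ROBOT

A 6-joint arm with a two-finger parallel gripper is mounted at the origin on the work surface. World frame = base frame: x ahead of the robot, y to its left, z up, the work surface at z = 0. Lengths are in m, angles in rad, forces in N, time in s.
With the tool pointing down it reaches from about 0.325 to 0.9 m from the base axis. Payload 6.1 kg.
Tool frame: the origin (TCP) lies between the finger pads; the fingertips stand 19 mm ahead of it and the grasp point (between the pads) is the TCP (bot.tip_extent is the distance from the TCP to the fingertips, in m); z points along the fingers, y is the line along which they close (so a half turn about z gives the same grasp; the last joint's range is limited). The gripper opens to 87 mm and grips with 3 to 60 N. Pads are 19 mm wide; open, the fingers measure 117 mm over their backs; the gripper's body (75 mm by 190 mm) begins 51 mm behind the grasp point.
Start: joints at [1.085, 0.22, 1.526, -0, 1.395, -0.126], TCP at [0.22, 0.585, 0.242] pointing down, gripper open.
Joint ranges: [-2.98, 2.98], [-0.91, 2.08], [0.09, 2.57], [-1.24, 4.39], [0.2, 2.65], [-2.68, 2.68]. Speed limits (rad/s): [2.57, 2.57, 3.01, 3.14, 3.14, 3.14].

INTERFACE

Orientations are given as a rotation vector (axis times angle).
In Python, from rig import bot, gripper_to, viewer gives the robot as it stands. The module is installed in compiled form; this text tells all that it offers. Calls block until the motion is done:
- bot.move_to(position, orientation): joint-space move of the TCP to a pose.
- bot.move_l(position, attitude=None, v=0.15): straight line of the TCP; attitude=None keeps the orientation; v is the mean speed in m/s.
- bot.goto_joints(angles): joint-space move.
- gripper_to(opening, f_grip=None): opening from 0.0 (shut) to 1.0 (fully open); f_grip is the grip in N (None keeps the last); returns when the fingers have stopped.
- bot.wait(seconds).
- bot.ik(position, orientation): joint angles nearest the present ones, or None.
- viewer.camera(name): name is "scene" or "top" or "wrist"; returns a dict with "pixels" (480x640x3 uint8, red, green, blue), "depth" (480x640 float32, m along the optical axis (not along the pixel's ray), 0 where there is no reading), "fx", "fy", "cx", "cy" (pixels), "D" ([k1, k2, p1, p2, k3] as OpenCV has them; the pictures are not rectified), "R" (3x3) and "t" (3): a world point X has camera coordinates R X + t. Camera axes: x right, y down, z forward; pixel columns grow to the right and rows downward; lengths in m; the calibration is good to about 2 mm. A picture is of the moment at which its call begins.
A pose or a line that the arm cannot do raises bot.MotionError and nothing moves.
- bot.sign_off(): hands the job in; it is judged then, once.
Trained networks look in the newest picture that a camera, given by its name, has taken for a name from the list of things; names that differ only in an ending like _2 or _b are one class to them, and where a whole thing is asked for, a point or a joint stands for the part that bears it (a point fixed in the world has none). Each returns a list of dicts, best first, with "score" (0 to 1); they miss things now and then, are a little off and sometimes report something else, mostly with a low value. They report only what shows in the picture. A call takes as long as a camera call. They do not tell look-alikes from the thing itself.
- viewer.recognise(camera, name): "pixel" ([row, column] in pixels, amid what is visible of it).
- viewer.trace(camera, name): "region" (480x640 bool, what is visible of it) and "pixel" ([row, column] in pixels, amid what is visible of it).
- viewer.landmark_of(camera, name): "pixel" ([row, column] in pixels: a listed point, or the origin of a listed thing).
Readings, each from a call of its own:
- bot.read_t(): time.
- bot.read_joints(): joint angles.
- bot.read_qd(): joint speeds.
- bot.read_effort(): joint torques, N m.
- bot.read_tool_pos(): TCP position.
- bot.read_eef_rot(): TCP orientation.
- bot.read_wrist_force(): force on the tool from outside, world axes, zero at the start.
- bot.read_wrist_torque(): the same for the moment, N m.
- bot.read_gripper_width(): opening from 0.0 (shut) to 1.0 (fully open).
- bot.read_grasp_force(): force on a finger pad.
Only numpy, scipy, OpenCV 4.12 (cv2) and the standard library are available. Lean on these libraries where they do the work, as an engineer would, in place of code of your own. Each camera call takes 0.05 s, during which the arm holds its last target. There are 200 camera calls.

TASK

Reach through the window of the grey sheet-metal guard and press the lever with the flat square paddle all the way down, without touching the guard and leaving the ball-ended lever next to it alone; this lifts the plaster tile out of its mould. Then push the raised tile with the fingertips straight across onto the plywood ledge behind the mould opening, without lifting or tipping it, so that it lies flat and wholly past the opening, and leave the other things on the bench where they are.

Things in the scene. Friction and masses are not known exactly. Their poses are not given: they have to be found in the camera images.
- guard: Grey sheet-metal guard hood fixed to the table: a closed box 150 (x) x 200 (y) x 110 mm high, origin at the centre of its underside, x away from the robot at yaw 0. Its 4 mm top sheet (upper face at z = 110 mm) has two rectangular windows side by side, each 72 (x) x 66 (y) mm, centred at x = -15, y = +45 and -45 mm; a 24 mm bar separates them. Each window shows one lever; which lever is in which window varies. The guard must not be touched.
- paddle_pad (a point): Centre of the upper face of the flat square steel paddle (40 x 40 mm) on the lever to be pressed. It is under the middle of its window, about 16 mm below the top of the guard when up, and moves down about 20 mm when the lever is fully pressed. The lever is hinged 75 mm farther in the guard's +x direction; it takes about 6 to 10 N to press at the paddle, and stays where it is left.
- paddle (a joint): Angle of the paddle lever: 0 up (as it starts), 0.27 rad fully down against its stop. Pressing it raises the ejector plate under the casting in proportion, about 22 mm at the stop; the plate is level with the deck of the mould only at 0.245 rad.
- stub_ball (a point): Centre of the 22 mm steel ball at the end of the other lever, under the middle of the other window; its starting angle varies. Leave it alone.
- mould: Fixed demoulding block 270 (x) x 130 (y) x 60 mm high, origin at the centre of its underside, x away from the robot at yaw 0. Square mould opening 80 x 80 mm, 20 mm deep, centred at x = -60 mm, with an ejector plate as its floor. The 145 mm from x = -20 to x = 125 mm is the plywood drying ledge, level with the deck (z = 60 mm); a rim 10 mm high and 10 mm thick closes its far end at x = 125 to 135 mm.
- casting: Square white plaster tile 72 x 72 x 24 mm with a round rosette rising 6 mm more in the middle, about 0.15 kg, origin at the centre of its underside. It starts in the mould opening with its rim 4 mm above the deck (origin at z = 40 mm); with the lever fully down its underside is about 2 mm above the deck.
- jar: Small jar 28 mm across, 45 mm high, beside the guard, origin at its underside. Bystander.
- wedge: Loose wooden block 30 x 70 x 18 mm lying in front of the guard, origin at its underside. Bystander.
- brush: Brush lying to the left of the work, origin at its underside. Bystander.
- mallet: Hammer lying to the right of the work, origin at its underside. Bystander.
- bowl: Black rubber bowl 84 mm across, 50 mm high, behind the work. Bystander.
- bust: Small white plaster head on a round foot, 64 mm across, 118 mm high, behind the work. Bystander.
- cup: White plastic cup 64 mm across, 80 mm high, behind the work. Bystander.
Things that resemble listed ones, but are neither listed nor needed, are in the scene too. Leave any blue or yellow look-alike of the casting alone.

How it is judged:
By the outcome, as a careful person would: the job done as asked, in the order asked, and still so for the second after the job is handed in, with the robot touching nothing.
It also fails if it takes over 51 s, if anything falls off the work surface, if the arm or the gripper's body presses on something with over 40 N, if the wrist force passes 120 N, or if a joint passes its speed limit or range.

## Working session

There is one attempt and no reset: what is moved stays moved. The work goes in short steps, each a Python script; the robot and the scene stay as the last script left them, time stands still between calls to the robot, and variables do not carry over. Pictures are saved under pics/ and viewed, at most 10 in all, crops included, and the job is handed in when it is done.

```bash
mkdir -p pics
cat > h.py <<'E'
import numpy as np, cv2
from rig import bot, gripper_to, viewer
def cam(n):
    c=viewer.camera(n); c['K']=np.array([[c['fx'],0,c['cx']],[0,c['fy'],c['cy']],[0,0,1.]]); c['R']=np.array(c['R']);c['t']=np.array(c['t']);c['D']=np.array(c['D'],float); return c
def rays(c,px): # px Nx2 (row,col)
    p=np.asarray(px,float).reshape(-1,1,2)[:,:,::-1].copy()
    u=cv2.undistortPoints(p,c['K'],c['D']).reshape(-1,2)
    return np.c_[u,np.ones(len(u))]
def atz(c,px,z):
    d=rays(c,px)@c['R']; o=-c['R'].T@c['t']
    return o+d*((z-o[2])/d[:,2])[:,None]
def cloud(c):
    g=np.stack(np.mgrid[0:480,0:640],-1).reshape(-1,2)
    return ((rays(c,g)*c['depth'].reshape(-1,1)-c['t'])@c['R']).reshape(480,640,3)
def save(c,n): cv2.imwrite('pics/'+n,c['pixels'][:,:,::-1])
E
python3 - <<'E'
from h import *
for n in('top','scene'):
    c=cam(n);save(c,n+'0.png');P=cloud(c)
    print(n,-c['R'].T@c['t'])
    for k in('guard','mould','casting','paddle_pad','stub_ball','jar','wedge'):
        for r in viewer.landmark_of(n,k)[:3]:
            p=np.array(r['pixel']);i=tuple(np.clip(p.round().astype(int),0,[479,639]))
            print(k,round(r['score'],2),p.round(1),P[i].round(3) if c['depth'][i]>0 else None)
E
```

```text
top [0.30537002 0.01997887 1.33659129]
guard 0.84 [218.9 272.8] [0.55  0.135 0.109]
mould 0.57 [234.4 391.2] [ 0.524 -0.147  0.059]
casting 0.94 [331.6 404.2] [ 0.289 -0.179  0.028]
casting 0.91 [252.7 390.7] [ 0.476 -0.145  0.067]
casting 0.88 [256.2 450.5] [ 0.474 -0.297  0.029]
paddle_pad 0.83 [212.5 286.6] [0.57  0.103 0.094]
stub_ball 0.7 [217.5 251.9] [0.558 0.188 0.08 ]
jar 0.56 [221.  225.9] [0.562 0.262 0.017]
wedge 0.65 [276.6 261.9] [0.422 0.168 0.018]
scene [1.01175004 0.21049384 0.84879256]
guard 0.59 [304.4 376. ] [0.626 0.151 0.108]
mould 0.65 [372.1 271.4] [0.803 0.028 0.079]
mould 0.63 [243.6 257.7] [ 0.567 -0.125  0.058]
mould 0.51 [258.5 409.2] [0.512 0.177 0.113]
casting 0.88 [165.6 287.5] [ 0.313 -0.181  0.026]
casting 0.87 [212.3 268. ] [ 0.49  -0.141  0.068]
casting 0.65 [327.  434.4] [0.581 0.264 0.017]
stub_ball 0.66 [282.6 402.3] [0.508 0.177 0.011]
jar 0.56 [328.4 436.4] [0.581 0.269 0.016]
wedge 0.56 [199.1 167.5] [ 0.506 -0.409  0.002]
wedge 0.54 [255.4 409.5] [0.502 0.176 0.11 ]
```

Run:
```python
import cv2
im=cv2.imread('pics/top0.png')[150:360,180:480]
cv2.imwrite('pics/top0c.png',cv2.resize(im,None,fx=2.6,fy=2.6,interpolation=cv2.INTER_CUBIC))
```

```text
(no output)
```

View pics/top0c.png

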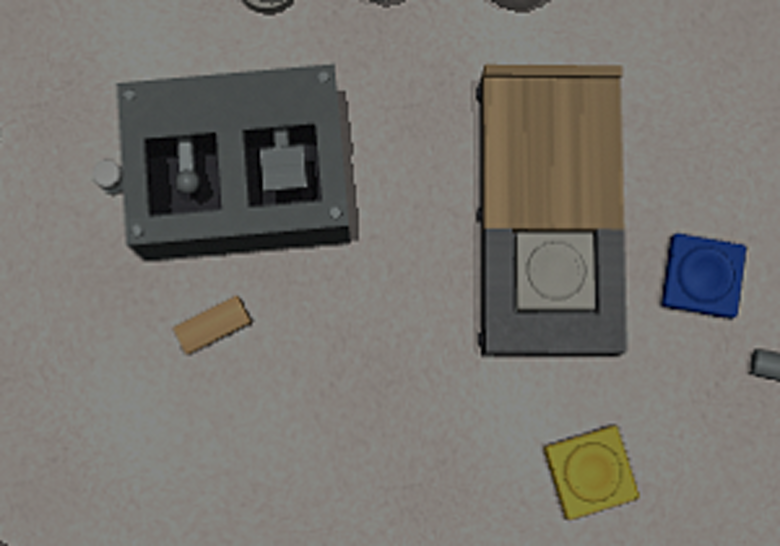

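View pics/scene0.png

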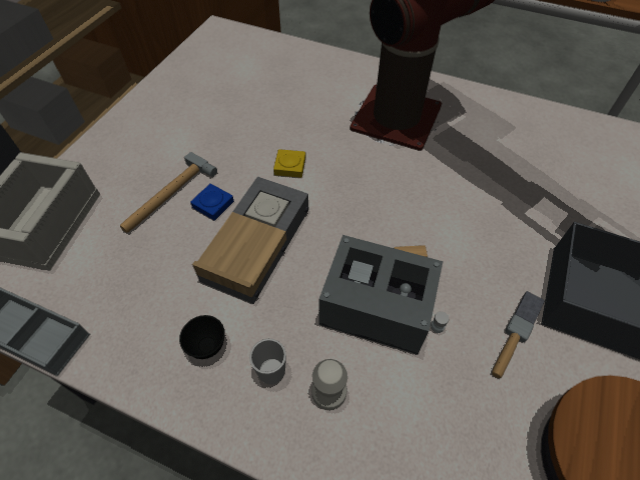

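Top view (crop scale 2.6): the paddle is in the right window at about (283,168), and the ball is in the left one at (187,180). The white tile is in the mould at (556,270), with the ledge above it in the image (+x). The blue and yellow tiles are decoys. Next I'll fit the guard and mould poses from depth.

Run:
```python
from h import *
c=cam('top');P=cloud(c);v=c['depth']>0
def fit(name,zl,zh,box):
    x,y,z=P[...,0],P[...,1],P[...,2]
    m=v&(z>zl)&(z<zh)&(x>box[0])&(x<box[1])&(y>box[2])&(y<box[3])
    q=P[m]; r=cv2.minAreaRect((q[:,:2]*1000).astype(np.float32))
    print(name,m.sum(),'z',np.median(q[:,2]).round(4),r); return r
fit('guard',.103,.118,(.4,.75,-.02,.3))
fit('deck',.052,.075,(.3,.75,-.26,-.05))
fit('rim',.0655,.075,(.57,.75,-.26,-.05))
fit('tile',.0620,.08,(.38,.54,-.2,-.09))
fit('pad',.085,.1,(.54,.6,.07,.135))
for k in ('casting','paddle_pad','stub_ball'):
    for r in viewer.trace('top',k)[:3]:
        q=P[r['region']&v]; print(k,round(r['score'],2),np.median(q,0).round(4),q.min(0).round(3),q.max(0).round(3),cv2.minAreaRect((q[:,:2]*1000).astype(np.float32)))
```

```text
guard 3696 z 0.1105 ((622.1265869140625, 151.50970458984375), (249.1056365966797, 201.13699340820312), 5.544622898101807)
deck 5813 z 0.061 ((573.1409912109375, -152.427001953125), (132.18759155273438, 347.3533935546875), 89.88482666015625)
rim 272 z 0.0694 ((620.919921875, -152.99166870117188), (98.11235046386719, 131.30374145507812), 0.48803213238716125)
tile 1175 z 0.0646 ((469.7266845703125, -144.93881225585938), (109.75045776367188, 140.41000366210938), 89.93810272216797)
pad 296 z 0.0937 ((571.0205078125, 100.78627014160156), (54.53416061401367, 40.13404846191406), 5.553587436676025)
casting 0.95 [ 0.291  -0.1869  0.0252] [ 0.247 -0.234 -0.01 ] [ 0.332 -0.145  0.037] ((290.2751770019531, -191.11477661132812), (79.37498474121094, 75.71061706542969), 17.269134521484375)
casting 0.75 [ 0.4749 -0.2986  0.0252] [ 0.438 -0.339  0.002] [ 0.516 -0.26   0.037] ((476.6023254394531, -300.36285400390625), (72.39521026611328, 72.4033203125), 80.49826049804688)
casting 0.62 [ 0.4739 -0.1508  0.0652] [ 0.438 -0.188  0.052] [ 0.509 -0.115  0.074] ((474.1932373046875, -151.12667846679688), (72.23712158203125, 71.10569763183594), 88.99714660644531)
paddle_pad 0.89 [0.5665 0.1009 0.0935] [0.543 0.079 0.003] [0.604 0.121 0.103] ((574.357177734375, 101.11070251464844), (61.23898696899414, 40.13404846191406), 5.553587436676025)
paddle_pad 0.4 [0.7909 0.0109 0.0469] [ 0.747 -0.021 -0.002] [0.811 0.041 0.087] ((778.472412109375, 9.609058380126953), (60.197998046875, 61.87646484375), 49.09021759033203)
stub_ball 0.68 [0.5665 0.1006 0.0937] [0.543 0.079 0.007] [0.604 0.121 0.103] ((574.3748779296875, 100.92870330810547), (61.23898696899414, 39.76832962036133), 5.553587436676025)
stub_ball 0.6 [0.5651 0.1909 0.0797] [0.543 0.178 0.009] [0.599 0.202 0.091] ((570.08056640625, 193.70748901367188), (54.7001838684082, 22.595048904418945), 13.770787239074707)
```

```bash
cat >> h.py <<'E'
from scipy.spatial.transform import Rotation as Ro
def down(yaw): return (Ro.from_euler('z',yaw)*Ro.from_rotvec([np.pi,0,0])).as_rotvec()
E
python3 - <<'E'
from h import *
c=cam('top');P=cloud(c)
w=atz(c,[[150+y/2.6,180+x/2.6] for x,y in((243,130),(316,125),(322,200),(248,205))],.11)
print(w.round(4),w.mean(0)); e=w[3]-w[2];yaw=np.arctan2(-e[0],e[1]);print('yaw',yaw)
# mould yaw: lateral edges at deck height
x,y,z=[P[...,i] for i in range(3)]
m=(abs(z-.0605)<.004)&(x>.41)&(x<.65)&(y>-.25)&(y<-.06)
X=[];A=[];B=[]
for a in np.arange(.41,.65,.01):
    s=m&(x>=a)&(x<a+.01)
    if s.sum()>20: X.append(a+.005);A.append(y[s].min());B.append(y[s].max())
print(np.polyfit(X,A,1),np.polyfit(X,B,1),np.mean(A),np.mean(B))
print(bot.read_eef_rot(),bot.read_t())
for yy in(.095,.095+np.pi,.095-np.pi): print(bot.ik([.565,.101,.2],down(yy)))
print(bot.ik([.565,.101,.093],down(.095)),bot.ik([.40,-.151,.086],down(0)),bot.ik([.55,-.151,.086],down(0)))
E
```

```text
[[0.595  0.1347 0.11  ]
 [0.5999 0.0687 0.11  ]
 [0.5309 0.0625 0.11  ]
 [0.5261 0.1288 0.11  ]] [0.56297057 0.09868562 0.11      ]
yaw 0.07311137689288356
[-0.00219028 -0.21529023] [-0.00012221 -0.08674204] -0.21645107816227424 -0.08680681339490308
[-5.62051817e-01 -3.09088256e+00 -2.93964685e-05] 1.05
[ 3.95167455e-02  1.32146707e-01  1.70643018e+00 -4.44089210e-16
  1.30301577e+00  1.51531307e+00]
[ 0.03951675  0.13214671  1.70643018  0.          1.30301577 -1.62627958]
[ 0.03951675  0.13214671  1.70643018  0.          1.30301577 -1.62627958]
[ 3.95167455e-02  2.52537120e-01  1.78442967e+00 -4.44089210e-16
  1.10462586e+00  1.51531307e+00] [-5.45849359e-01 -8.05642012e-02  2.15826158e+00 -4.44089210e-16
  1.06389527e+00  1.02494697e+00] [-4.06193267e-01  2.54338535e-01  1.79732850e+00 -4.44089210e-16
  1.08992562e+00  1.16460306e+00]
```

Run:
```python
from h import *
gripper_to(0.0,10)
R=down(.088); T=bot.tip_extent; print(T)
bot.move_to([.563,.0995,.16+T],R)
bot.move_l([.563,.0995,.100+T],v=.1)
f0=bot.read_wrist_force(); print(f0,bot.read_t())
for z in (.096,.092,.088,.084,.081):
    bot.move_l([.563,.0995,z+T],v=.04); print(z,np.round(bot.read_wrist_force(),1))
z=.081
while z>.070:
    z-=.001; bot.move_l([.563,.0995,z+T],v=.03); f=np.array(bot.read_wrist_force()); print(round(z,4),f.round(1),(bot.read_tool_pos()[2]-T).round(4))
    if f[2]>28: break
print(bot.read_t())
```

```text
0.019
[ 0.81066696 -0.57783454  0.28150314] 5.4667
0.096 [0.  0.1 1.2]
0.092 [-0.3 -0.9  3. ]
0.088 [-0.5 -1.   3.3]
0.084 [-1.  -0.5  4.1]
0.081 [-1.2 -0.9  5.7]
0.08 [-1.8 -0.3  7.7] 0.0806
0.079 [-3.1 -0.   7.3] 0.0797
0.078 [-2.8 -0.1  7.9] 0.0788
0.077 [-3.  -0.5  8.5] 0.0777
0.076 [-2.7 -0.9  8.5] 0.0767
0.075 [-3.2 -0.5  7.4] 0.0757
0.074 [-3.1 -1.4  8. ] 0.0747
0.073 [-5.6 -1.5 13.6] 0.0745
0.072 [-8.3 -0.8 18.8] 0.0744
0.071 [-10.8  -1.3  24.3] 0.0742
0.07 [-14.7  -1.4  29.3] 0.074
9.4667
```

Firm stop at a tip height of 0.0743 m, as expected. I'll retract and check that the tile is raised.

Run:
```python
from h import *
T=bot.tip_extent
bot.move_l([.563,.0995,.17+T],v=.15)
gripper_to(.4,10)
bot.move_to([.395,-.151,.13+T],down(0))
c=cam('top');save(c,'top1.png');P=cloud(c);x,y,z=[P[...,i] for i in range(3)]
m=(x>.44)&(x<.51)&(y>-.185)&(y<-.117)&(z>.062)
print('tile z pct',np.percentile(z[m],[10,30,50,70,95]).round(4), m.sum())
m2=(abs(z-.0865)<.006)&(x>.42)&(x<.53)&(y>-.2)&(y<-.1)
if m2.sum()>50: print(cv2.minAreaRect((P[m2][:,:2]*1000).astype(np.float32)))
m=(x>.54)&(x<.59)&(y>.08)&(y<.12)
print('pad z',np.percentile(z[m],[10,50,90]).round(4))
c=cam('wrist');save(c,'wr1.png')
print(bot.read_t(),bot.read_tool_pos(),bot.read_gripper_width())
im=cv2.imread('pics/top1.png')[150:360,180:480]
a=cv2.resize(im,(400,300));b=cv2.resize(cv2.imread('pics/wr1.png'),(400,300))
cv2.imwrite('pics/both1.png',np.hstack([a,b]))
```

```text
tile z pct [0.0844 0.0869 0.0894 0.0937 0.5096] 442
((479.9212646484375, -139.9437255859375), (49.79781723022461, 60.87914276123047), 89.34868621826172)
pad z [0.0131 0.0729 0.0776]
12.4167 [ 0.39595631 -0.15056249  0.14940777] 0.39789743759137686
```

View pics/both1.png

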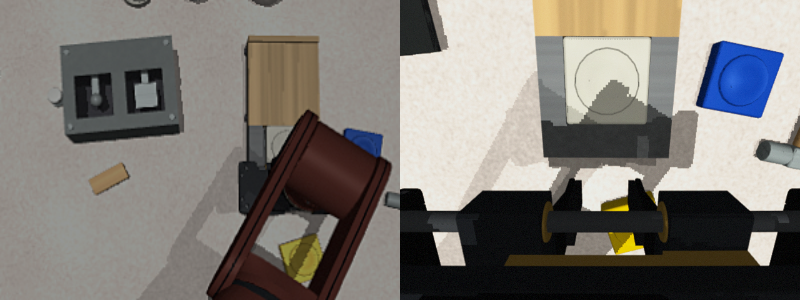

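The tile rim is at about 0.087 m, so it is raised. The lever pad is down at 0.073 m. Left half: top view with the arm over the mould. Right half: wrist view of the tile, square in the opening at about (607,80). Now I'll push.

Run:
```python
from h import *
T=bot.tip_extent; y=-.151;z=.0675+T
bot.move_l([.395,y,z],down(0),v=.1)
print(np.round(bot.read_wrist_force(),1))
for x in (.42,.435,.45,.47,.49,.51,.53,.541):
    bot.move_l([x,y,z],v=.05); print(x,np.round(bot.read_wrist_force(),1),np.round(bot.read_tool_pos(),4))
c=cam('wrist');save(c,'wr2.png')
bot.move_l([.53,y,z],v=.05)
bot.move_l([.50,y,z],v=.1)
bot.move_l([.50,y,.2+T],v=.2)
bot.move_to([.40,.08,.25],down(0))
c=cam('top');save(c,'top2.png');P=cloud(c);X,Y,Z=[P[...,i] for i in range(3)]
m=(Z>.078)&(Z<.1)&(X>.42)&(X<.66)&(Y>-.23)&(Y<-.08)
q=P[m];print(np.percentile(q[:,2],[5,30,50,95]).round(4),q.min(0),q.max(0),cv2.minAreaRect((q[:,:2]*1000).astype(np.float32)))
m=(X>.54)&(X<.58)&(Y>.085)&(Y<.117);print('pad z',np.median(Z[m]))
print(bot.read_t())
im=c['pixels'][150:360,180:480,::-1]
cv2.imwrite('pics/both2.png',np.hstack([cv2.resize(im,(400,300)),cv2.resize(cv2.imread('pics/wr2.png'),(400,300))]))
```

```text
[ 0.1 -0.5 -0.3]
0.42 [-0.3 -0.1 -0.2] [ 0.4199 -0.1508  0.0863]
0.435 [-0.8  0.1 -0.2] [ 0.4353 -0.151   0.0865]
0.45 [ 0.4 -0.3  0.8] [ 0.4503 -0.151   0.0865]
0.47 [-0.4  0.2 -0. ] [ 0.4703 -0.151   0.0864]
0.49 [0.1 0.4 0.3] [ 0.4902 -0.151   0.0865]
0.51 [-0.6  0.1  0.5] [ 0.5102 -0.151   0.0865]
0.53 [-0.   0.1 -0.5] [ 0.5303 -0.151   0.0865]
0.541 [-0.1 -0.  -0.4] [ 0.5414 -0.151   0.0866]
[0.0808 0.0838 0.0853 0.0903] [ 0.55188984 -0.19000998  0.07809557] [ 0.62372595 -0.11826155  0.09553128] ((587.8223266601562, -154.0968475341797), (71.545654296875, 71.59577941894531), 89.75802612304688)
pad z 0.07283588020159475
20.025
```

View pics/both2.png

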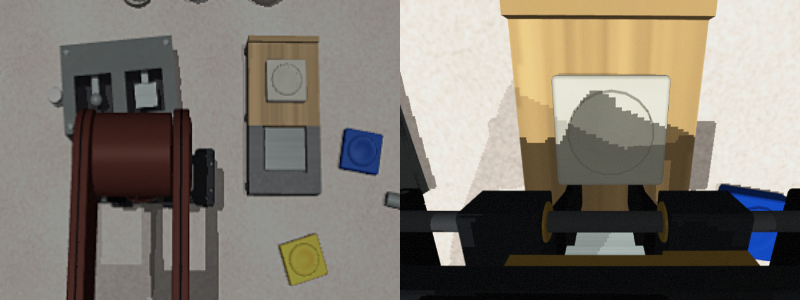

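The tile lies flat on the ledge at about (286,80) in the left view, spanning x = 0.552 to 0.624. The opening ends at 0.514 and the rim starts at 0.659. Its rim height is about 0.084, so it is flat. The lever is still down, and the guard, jar, wedge and decoys are where they were.

```bash
python3 -c "
from h import *
print(bot.sign_off())"
```

```text
the job is handed in; nothing more can be done
None
```

I pressed the paddle lever down to its stop and pushed the raised tile straight onto the ledge, where it lies flat and wholly past the opening; the guard, the ball-ended lever and the other things were left alone, and I handed the job in at about 20 s.

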